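# Feel for the tray lock's release groove

## Robot

A 7-joint arm with a two-finger parallel gripper is mounted at the origin on the work surface. World frame = base frame: x ahead of the robot, y to its left, z up, the work surface at z = 0. Lengths are in m, angles in rad, forces in N, time in s.
With the tool pointing down it reaches from about 0.4 to 0.875 m from the base axis. Payload 6.5 kg.
Tool frame: the origin (TCP) lies on the front face of the gripper's body, between the roots of the fingers; the fingertips stand 64 mm ahead of it and the grasp point (between the pads) lies 45 mm ahead of it (r.tip_extent is the distance from the TCP to the fingertips, in m); z points along the fingers, y is the line along which they close (so a half turn about z gives the same grasp; the last joint's range is limited). The gripper opens to 88 mm and grips with 3 to 60 N. Pads are 18 mm wide; open, the fingers measure 123 mm over their backs; the gripper's body (75 mm by 187 mm) begins 45 mm behind the grasp point.
Start: joints at [1.203, 0.536, -0.004, 1.538, 0.003, 1.067, -0.071], TCP at [0.193, -0.621, 0.303] pointing down, gripper open.
Joint ranges: [-2.7, 2.7], [-0.37, 2.16], [-1.27, 1.26], [0.24, 2.4], [-1.31, 4.45], [0.19, 1.91], [-2.76, 2.76]. Speed limits (rad/s): [2.39, 2.39, 3.14, 3.14, 3.14, 3.14, 3.14].

## Interface

Orientations are given as a rotation vector (axis times angle).
In Python, from cell import r gives the robot as it stands. The module is installed in compiled form; this text tells all that it offers.
- The arm moves only by the tool jog_arm, never from a script. Its argument "moves" is a list of rows, each a list of 4 numbers: the shift along the tool's x, y, z in cm, then the turn about the tool's z in rad. A call has 1 to 12 rows; each row is the pose to reach, as a shift and turn from the pose commanded when the call began, along the tool's axes at that moment; what a row does not reach only later rows make up. A row lasts 1/8 s, in which the tool goes at most 62.5 mm and 10.7 degrees, less where a joint would pass 70% of its speed; a pose out of reach is approached as far as the arm can. A call with a gripper value outside its range is refused whole. "fingers" is the opening, from 0 (shut) to 1 (fully open), set as the call begins (left out, the last holds). The fingers move at their own pace and stop on an object; "newtons" is the grip in N (left out, the last holds). Time passes only in rows, so rows that repeat a pose let the fingers close. It gives the time, the measured TCP pose, the force, the opening and the grip force at its end, in the units of the state.
- r.get_obs(): the state, without advancing time (a new reading comes with each control period).
- r.camera(name): name is "scene" or "top"; returns the picture (480x640x3 uint8, red, green, blue); there is no depth.
- r.get_calibration(name): a dict with "intrinsics" (3x3 intrinsics, pixels), "dist" ([k1, k2, p1, p2, k3] as OpenCV has them; the pictures are not rectified), "world_to_cam" (4x4, takes a point from world to camera coordinates). Camera axes: x right, y down, z forward; pixel columns grow to the right and rows downward; lengths in m; the calibration is good to about 2 mm. A picture is of the moment at which its call begins. get_calibration takes no time and is no camera call.
- r.job_done(): hands the job in; it is judged then, once.
The state is a dict: "clock": time; "joints": joint angles; "qd": joint speeds; "effort": joint torques, N m; "tool_pos": TCP position; "eef_rot": TCP orientation; "wrist_force": force on the tool from outside, world axes, zero at the start; "wrist_torque": the same for the moment, N m; "opening": opening from 0.0 (shut) to 1.0 (fully open); "grasp_force": force on a finger pad.
Only numpy, scipy, OpenCV 4.12 (cv2) and the standard library are available. Lean on these libraries where they do the work, as an engineer would, in place of code of your own. Each camera call takes 0.05 s, during which the arm holds its last target. There are 200 camera calls.

## Task

Unlock the waste tray beside the microtome: with a fingertip, press the dock's springy metal rail down a little at its left end, the end by the round black knob, and run the fingertip along the rail towards the right until it drops into the hidden groove. Then press the catch inside the groove fully down so that it stays down, and move the hand clear. Only touch and press, with no hard force, and leave the small things lying around where they are.

Things in the scene. Friction and masses are not known exactly. Their poses are not given: they have to be found in the camera images.
- tray_dock: Cream dock fixed to the table, 350 mm long in y (+y = left end as the robot sees it, with a black knob, radius 24 mm, on the end face). Origin on the table under the rail's middle; x across the rail. Foot plate 20 mm thick from x = -45 to +105 mm; a white tray 32 mm high joins on the robot's side. Two end housings, 75 mm long, 56 mm across, 68 mm high, hold the rail at x = 0
- rail_left (a point): left end of the exposed rail, on its top's centre line, at y = +100 mm, z = 62 mm of the dock. The rail is bare aluminium, 14 mm thick, straight along the dock's y. Begin on the 40 mm next to this point, then sweep towards rail_right
- rail_right (a point): right end of the exposed rail (y = -100 mm, z = 62 mm). One square groove, 46 mm long, cuts the rail right across, open at the top and both sides. Its centre lies 95 to 170 mm from rail_left, elsewhere each time. Its floor, 14 mm below the rail's top, is the top of the catch, also aluminium, which fills the groove's length
- lock_rail (a joint): how far the sprung rail is pushed down, m: 0 up, 0.006 at its stop; 1.6 N starts it and about 5 N takes it to the stop. The whole rail sinks together, wherever it is pressed, and springs back when let go or when the finger is over the groove. The catch does not move with it. During the sweep it should be pushed down by more than 0.001
- catch (a joint): how far the catch in the groove is pressed down, m: 0 up, 0.010 fully down at a hard stop. It resists with about 5 N of friction and stays where it is left (no return spring)
- cassette_a: white tissue cassette, 28 x 40 x 11 mm, lying on the foot plate just beyond the rail (bystander; origin under its centre)
- cassette_b: white tissue cassette, 28 x 40 x 11 mm, lying in the waste tray (bystander; origin under its centre)
- brush: wooden section brush, 180 mm long, 11 mm thick, lying in the waste tray (bystander; origin under its middle)
- blade_box: grey blade dispenser, 34 x 62 x 15 mm (bystander; origin under its centre)
- spray_bottle: white spray bottle, 62 mm across, 176 mm high (bystander; origin under its centre)
- reagent_jar: jar, 60 mm across, 90 mm high (bystander; origin under its centre)
- slide_box: grey slide box, 90 x 130 x 34 mm (bystander; origin under its centre)

How it is judged:
By the outcome, as a careful person would: the job done as asked, in the order asked, and still so for the second after the job is handed in, with the robot touching nothing.
It also fails if it takes over 64 s, if anything falls off the work surface, if the arm or the gripper's body presses on something with over 40 N, if the wrist force passes 120 N, or if a joint passes its speed limit or range.

## Working session

There is one attempt and no reset: what is moved stays moved. The work goes in short steps, Python scripts to look and compute and a tool call to move; the robot and the scene stay as the last step left them, time stands still between calls to the robot, and variables do not carry over. Pictures are saved under pics/ and viewed, at most 10 in all, crops included, and the job is handed in when it is done.

Besides the shell and the picture viewer there is one more tool, called as name([rows], argument=value, ...), one row to a line, values as JSON. jog_arm: Moves the arm, as the interface text tells. Its arguments: {"type":"object","properties":{"moves":{"type":"array"},"fingers":{"type":"number"},"newtons":{"type":"number"}},"required":["moves"]}

```bash
mkdir -p pics
python3 - <<'E'
from cell import r
import cv2
for n in ("top","scene"):
    cv2.imwrite(f"pics/{n}0.png", r.camera(n)[:,:,::-1])
o=r.get_obs(); print(o["clock"],o["tool_pos"],o["eef_rot"],o["wrist_force"],r.tip_extent)
E
```

```text
0.1 [ 0.19308239 -0.62018787  0.30192904] [-3.10436627e+00 -4.72224604e-01  5.62815232e-04] [ 0.13523502 -0.12173269  0.18987039] 0.064
```

View pics/top0.png

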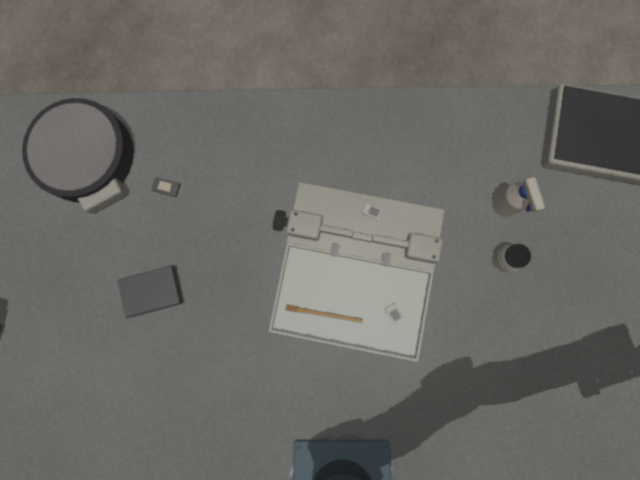

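View pics/scene0.png

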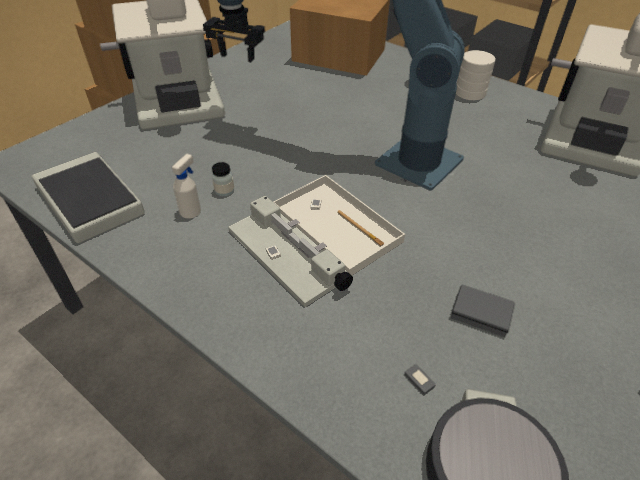

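The top view shows the dock at about (360,235), with the knob at (280,220) and the rail running from about (320,230) to (408,243). I'll zoom in.

```bash
cat > h.py <<'E'
import numpy as np, cv2
from cell import r
def ray(n,uv):
    c=r.get_calibration(n); K=np.array(c["intrinsics"]); d=np.array(c["dist"]); T=np.array(c["world_to_cam"])
    p=cv2.undistortPoints(np.array([[uv]],float),K,d)[0,0]
    R,t=T[:3,:3],T[:3,3]
    return -R.T@t, R.T@np.array([p[0],p[1],1])
def plane(n,uv,z):
    o,d=ray(n,uv); return o+d*(z-o[2])/d[2]
def proj(n,X):
    c=r.get_calibration(n); T=np.array(c["world_to_cam"])
    return cv2.projectPoints(np.array(X,float).reshape(-1,3),cv2.Rodrigues(T[:3,:3])[0],T[:3,3],np.array(c["intrinsics"]),np.array(c["dist"]))[0][:,0]
E
python3 - <<'E'
from h import *
t=cv2.imread("pics/top0.png")[195:275,270:450]; s=cv2.imread("pics/scene0.png")[185:305,230:370]
cv2.imwrite("pics/c1.png",cv2.resize(t,None,fx=4.4,fy=4.4,interpolation=cv2.INTER_CUBIC))
cv2.imwrite("pics/c2.png",cv2.resize(s,None,fx=5,fy=5,interpolation=cv2.INTER_CUBIC))
for uv in [(320,230),(408,243)]: print(plane("top",uv,.062))
# foot corners from top picture at z=0.02
for uv in [(299,183),(444,210)]: print(plane("top",uv,.02))
for n in("top","scene"): print(ray(n,(320,240))[0])
E
```

```text
[0.57744644 0.04266241 0.062     ]
[ 0.54615476 -0.15416439  0.062     ]
[0.69745619 0.09277928 0.02      ]
[ 0.62900072 -0.24688418  0.02      ]
[0.39573438 0.01599298 1.17829933]
[1.27597487 0.5986909  1.00215381]
```

View pics/c1.png

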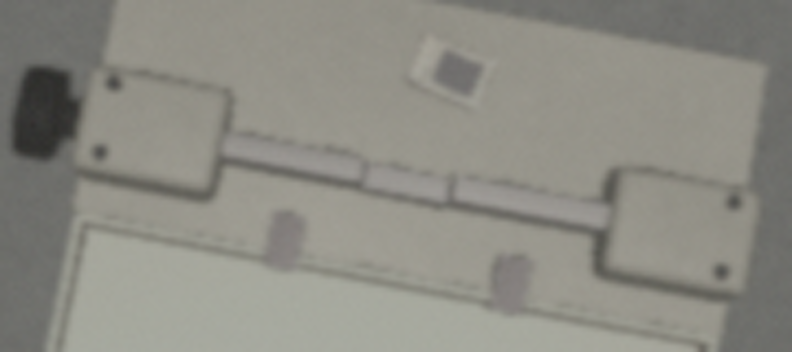

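View pics/c2.png

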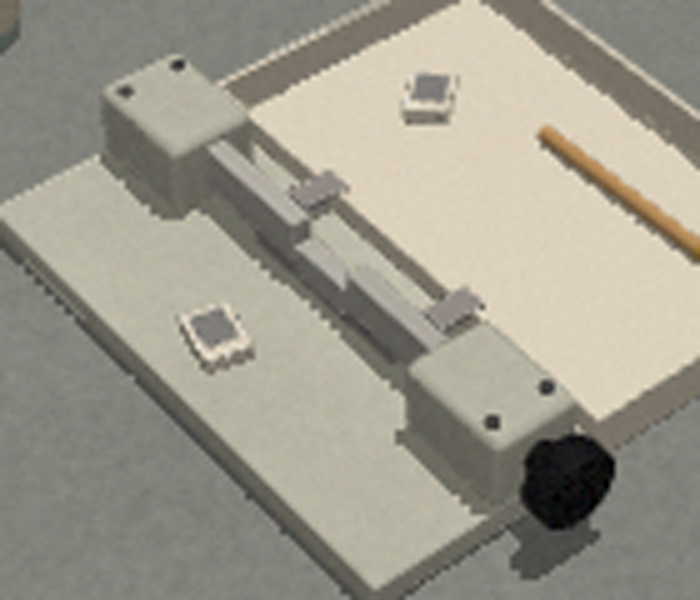

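The crops show the rail centreline running from about (226,145) to (609,215) in crop c1. The groove lies at about (363,171) to (450,188), and the cassette at (452,72) is clear of the rail.

Run:
```python
from h import *
P=lambda u,v,z=.062: plane("top",((u+.5)/4.4+270-.5,(v+.5)/4.4+195-.5),z)
L,R_=P(227,145),P(609,215); print("L,R",L,R_,np.linalg.norm(L-R_))
d=(R_-L)/np.linalg.norm(R_-L)
for u,v in[(363,171),(450,188)]: print("groove s",(P(u,v)-L)@d)
# housing tops z=.068 corners
for u,v in[(97,65),(229,92),(207,197),(78,172),(617,168),(755,196),(740,296),(598,268)]:
    q=P(u,v,.068); e=q-(L+R_)/2; print("dock xy",e@[-d[1],d[0],0], -(e@d))
# scene check of projections
S=lambda u,v:((u+.5)/5+229.5,(v+.5)/5+184.5)
Ls,Rs=plane("scene",S(425,345),.062),plane("scene",S(219,150),.062); print("scene",Ls,Rs)
ds=(Rs-Ls)/np.linalg.norm(Rs-Ls)
for p in[(355,275),(300,232)]: print((plane("scene",S(*p),.062)-L)@d)
o=r.get_obs(); A=cv2.Rodrigues(o["eef_rot"])[0]; print(A); print("yaw rail",np.arctan2(d[1],d[0]))
```

```text
L,R [0.58296916 0.03991693 0.062     ] [ 0.5450767  -0.15418493  0.062     ] 0.1977659462224878
groove s 0.07081006617739612
groove s 0.11595330363199871
dock xy 0.027707596399813177 0.17179248833634564
dock xy 0.026184227074438775 0.10265813875313777
dock xy -0.02910647593902638 0.10358051058565843
dock xy -0.02848017763998372 0.17059377884688195
dock xy 0.023512364283214616 -0.09817636355208471
dock xy 0.022101126219897585 -0.16906176148689397
dock xy -0.029500833183705163 -0.1695793991139528
dock xy -0.028586248018124764 -0.09712197628060942
scene [0.59214523 0.03677118 0.062     ] [ 0.54988782 -0.14492124  0.062     ]
0.06367912277719025
0.10777898486262891
[[ 9.54767888e-01  2.97351545e-01 -5.82262646e-04]
 [ 2.97352088e-01 -9.54766804e-01  1.44407286e-03]
 [-1.26527749e-04 -1.55189141e-03 -9.99998788e-01]]
yaw rail -1.7635910086804643
```

jog_arm([
  [14,-12.4,0,-0.27],
  [28,-24.8,0,-0.54],
  [42,-37.3,0,-0.81],
  [55.8,-49.7,0,-1.076],
  [55.8,-49.7,0,-1.076],
  [55.8,-49.7,0,-1.076],
  [55.8,-49.7,0,-1.076],
  [55.8,-49.7,0,-1.076],
  [55.8,-49.7,0,-1.076],
  [55.8,-49.7,0,-1.076],
  [55.8,-49.7,0,-1.076],
  [55.8,-49.7,0,-1.076],
], fingers=0, newtons=20)

```text
clock: 1.6
tool_pos: [0.5789, 0.0215, 0.3024]
eef_rot: [-2.425, -1.997, 0.001]
wrist_force: [0.7, -0.2, -0.7]
opening: 0.007
grasp_force: 0.0
```

jog_arm([
  [0,0,5,0],
  [0,0,10,0],
  [0,0,14,0],
  [0,0,14,0],
  [0,0,14,0],
])

```text
clock: 2.22
tool_pos: [0.579, 0.02, 0.164]
eef_rot: [2.424, 1.997, 0.002]
wrist_force: [0.9, 0.5, -0.2]
opening: -0.002
grasp_force: 0.0
```

Run:
```python
from h import *
for n in("top","scene"):
    im=r.camera(n)[:,:,::-1].copy()
    o=r.get_obs(); tip=o["tool_pos"]-[0,0,.064]
    d=np.array([-.1916,-.9815,0]); C=np.array([.563,-.0575,.062])
    pts=proj(n,[tip, C-.1*d, C+.1*d, C-.1*d+.095*d])
    print(n,tip,pts.round(1).tolist(),o["wrist_force"],o["joints"].round(2))
    u,v=pts[3].astype(int)
    c=cv2.resize(im[v-55:v+55,u-70:u+70],None,fx=5,fy=5,interpolation=cv2.INTER_CUBIC)
    for k,p in enumerate(pts): cv2.circle(c,tuple(((p-[u-70,v-55]+.5)*5-.5).astype(int)),3,[(0,0,255),(0,255,0),(0,255,0),(255,0,0)][k],-1)
    cv2.imwrite(f"pics/{n}1.png",c)
```

```text
top [0.57938926 0.01996201 0.10057614] [[330.0, 226.2], [320.9, 227.9], [408.7, 244.0], [362.4, 235.5]] [ 0.44630275 -0.39695174 -0.32022895] [ 0.2   0.64 -0.42  1.81  0.36  0.77 -0.6 ]
scene [0.57945675 0.01988693 0.10070791] [[312.6, 237.2], [318.2, 252.1], [272.0, 211.8], [295.4, 232.2]] [ 0.19263157  0.93951951 -0.4400564 ] [ 0.2   0.64 -0.42  1.81  0.36  0.77 -0.6 ]
```

View pics/scene1.png

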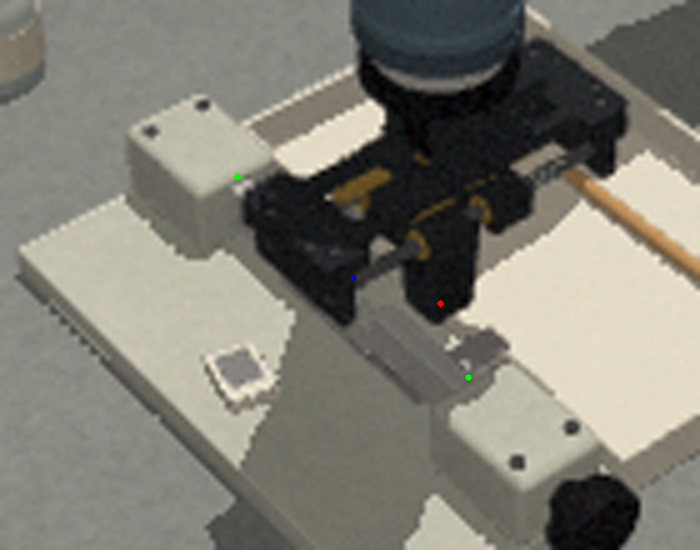

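View pics/top1.png

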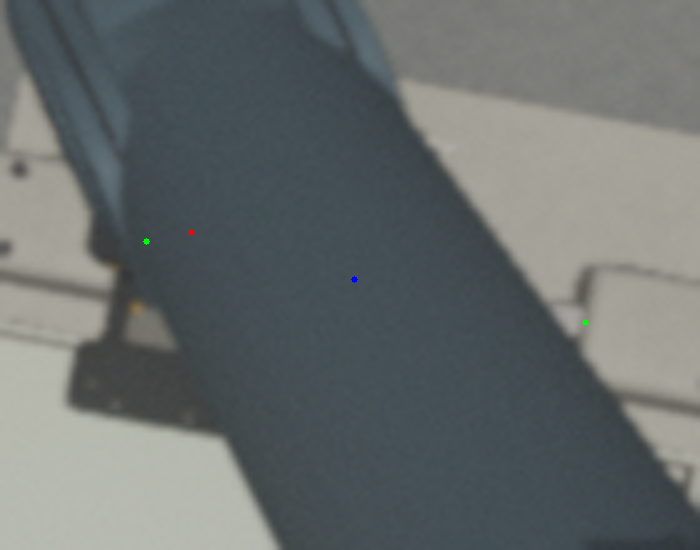

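The projected points sit on the rail and the tip is above the left end (the red dot is the fingertip). I'll lower it and make contact.

jog_arm([
  [0,0,1.5,0],
  [0,0,3.0,0],
  [0,0,3.4,0],
  [0,0,3.4,0],
  [0,0,3.4,0],
])

```text
clock: 2.95
tool_pos: [0.5785, 0.0199, 0.1289]
eef_rot: [2.425, 1.997, 0.001]
wrist_force: [-0.8, 0.6, -1.4]
opening: 0.002
grasp_force: 0.0
```

jog_arm([
  [0,0,0.2,0],
  [0,0,0.3,0],
  [0,0,0.4,0],
  [0,0,0.5,0],
  [0,0,0.5,0],
])

```text
clock: 3.58
tool_pos: [0.5785, 0.0198, 0.1239]
eef_rot: [2.425, 1.997, 0.001]
wrist_force: [0.2, 1.8, 2.1]
opening: 0.001
grasp_force: 1.6
```

jog_arm([
  [0,0,0.1,0],
  [0,0,0.15,0],
  [0,0,0.15,0],
])

```text
clock: 3.95
tool_pos: [0.5785, 0.0198, 0.1223]
eef_rot: [2.425, 1.997, 0.001]
wrist_force: [1.4, -0.9, 4.0]
opening: 0.003
grasp_force: 2.1
```

jog_arm([
  [-0.4,0,0,0],
  [-0.9,0,0,0],
  [-1.4,0,0,0],
  [-1.9,0,0,0],
  [-2.4,0,0,0],
  [-2.9,0,0,0],
  [-3.4,0,0,0],
  [-3.9,0,0,0],
  [-4.4,0,0,0],
  [-4.8,0,0,0],
  [-4.8,0,0,0],
])

```text
clock: 5.32
tool_pos: [0.5688, -0.0283, 0.1221]
eef_rot: [2.426, 1.996, -0.002]
wrist_force: [0.2, 0.3, 4.1]
opening: 0.001
grasp_force: 2.1
```

jog_arm([
  [-0.3,0,0,0],
  [-0.6,0,0,0],
  [-0.9,0,0,0],
  [-1.1,0,0,0],
  [-1.1,0,0,0],
])

```text
clock: 5.95
tool_pos: [0.566, -0.0396, 0.1215]
eef_rot: [-2.426, -1.995, 0.004]
wrist_force: [-0.9, -0.8, -0.2]
opening: 0.006
grasp_force: 0.0
```

jog_arm([
  [-0.3,0,0,0],
  [-0.6,0,0,0],
  [-0.9,0,0,0],
  [-1.1,0,0,0],
  [-1.1,0,0,0],
])

```text
clock: 6.58
tool_pos: [0.5648, -0.0492, 0.1222]
eef_rot: [2.425, 1.997, -0.0]
wrist_force: [0.5, 0.4, 0.8]
opening: 0.01
grasp_force: 0.0
```

jog_arm([
  [0,0,0.3,0],
  [0,0,0.6,0],
  [0,0,0.8,0],
  [0,0,1.0,0],
  [0,0,1.2,0],
  [0,0,1.3,0],
  [0,0,1.3,0],
])

```text
clock: 7.45
tool_pos: [0.5648, -0.0488, 0.1092]
eef_rot: [-2.425, -1.997, -0.0]
wrist_force: [-1.6, 0.9, 3.2]
opening: 0.001
grasp_force: 1.7
```

jog_arm([
  [0,0,0.15,0],
  [0,0,0.3,0],
  [0,0,0.45,0],
  [0,0,0.6,0],
  [0,0,0.7,0],
  [0,0,0.7,0],
])

```text
clock: 8.2
tool_pos: [0.5649, -0.0488, 0.1024]
eef_rot: [2.425, 1.997, -0.0]
wrist_force: [-2.3, 0.8, 6.9]
opening: 0.005
grasp_force: 3.8
```

Tip z is 0.0384, so the stop is close. I'll push in small steps until the force rises.

jog_arm([
  [0,0,0.05,0],
  [0,0,0.1,0],
  [0,0,0.1,0],
])

```text
clock: 8.57
tool_pos: [0.565, -0.0488, 0.1023]
eef_rot: [2.425, 1.997, -0.0]
wrist_force: [-6.2, 0.5, 18.2]
opening: 0.005
grasp_force: 8.6
```

The tip has stopped moving and the force has risen to 18 N, so the catch is at its hard stop. I'll retract straight up.

jog_arm([
  [0,0,-0.3,0],
  [0,0,-1.5,0],
  [0,0,-4,0],
  [0,0,-9,0],
  [0,0,-15,0],
  [0,0,-20,0],
  [0,0,-20,0],
])

```text
clock: 9.45
tool_pos: [0.5669, -0.0488, 0.3057]
eef_rot: [2.421, 1.993, 0.009]
wrist_force: [0.4, -0.6, -0.6]
opening: 0.001
grasp_force: 0.0
```

jog_arm([
  [-5,0,0,0],
  [-11,0,0,0],
  [-17,0,0,0],
  [-23,0,0,0],
  [-28,0,0,0],
  [-28,0,0,0],
  [-28,0,0,0],
])

```text
clock: 10.32
tool_pos: [0.511, -0.3227, 0.3003]
eef_rot: [-2.423, -1.997, -0.0]
wrist_force: [0.3, 1.6, -0.2]
opening: 0.005
grasp_force: 0.0
```

Run:
```python
from h import *
s=r.camera("scene")[:,:,::-1]; t=r.camera("top")[:,:,::-1]
a=cv2.resize(s[185:305,230:370],None,fx=4,fy=4,interpolation=cv2.INTER_CUBIC)
cv2.imwrite("pics/end.png",a); cv2.imwrite("pics/endt.png",t); print(r.get_obs()["wrist_force"],r.get_obs()["qd"].round(3))
```

```text
[ 0.13203974  0.39050884 -0.3962548 ] [-0.006 -0.006 -0.    -0.003  0.004  0.002  0.001]
```

View pics/end.png

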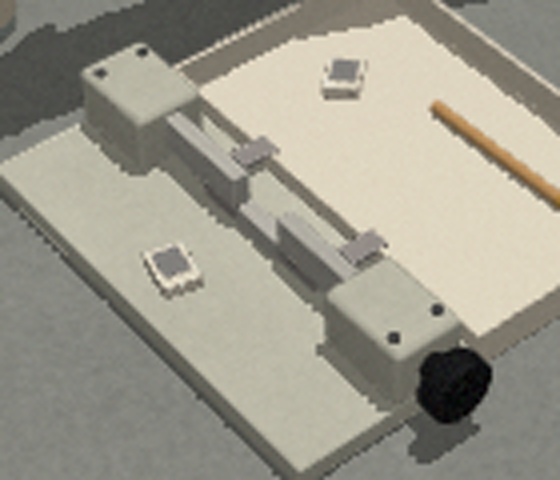

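The picture shows the catch in the groove, at about (260,220), clearly lower than before. The rail is back up, and both cassettes and the brush haven't moved.

```bash
python3 -c "
from cell import r
print(r.job_done())"
```

```text
the job is handed in; nothing more can be done
None
```

The job is handed in: I pressed the rail at its left end and swept right until the fingertip dropped into the groove, then pushed the catch to its hard stop (about 18 N), where it stayed down; the hand is clear, and the cassettes and brush were not moved.

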